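Stand a sample cartridge up, dock it and lock it with the gated lever

TASK

Tip the flat sample cartridge upright on the tipping stand so that it leans on the stand's fence, short end down, and let go of it there; then take it again and stand it on a short end in the docking unit's trough and let go, with the shift lever still back. Then lock it: bring the lever out of its back left leg to neutral, across the slot and fully forward into the front right leg. Leave the other things on the bench where they are.

Things in the scene. Friction and masses are not known exactly. Their poses are not given: they have to be found in the camera images.
- cartridge: the sample cartridge: a flat rigid white plastic plate 100 mm long (its x), 64 mm wide (its y), 14 mm thick (its z), about 120 g; origin at its very middle. It starts lying flat on the bench, long side roughly along world x. Either end and either face may be up in the dock.
- tip_stand: fixed tipping stand, base 130 x 90 x 8 mm, origin under it; x points away from the robot (turned a little), z up. A ramp (towards +x) and a leaning fence (robot's side) meet in a valley. A cartridge laid lengthwise on the ramp and pushed at its overhanging upper end towards the fence pivots on its lower end, then leans flat on the fence and stays.
- stand_ramp (a point): upper edge of the ramp's face, mid width. The ramp rises from the valley at 30 degrees towards +x, 62 mm long, 50 mm wide. A cartridge laid on it slides down till its lower end meets the fence; its under-face then starts 5 mm up the ramp and its upper end overhangs the ramp by 43 mm; it may need a nudge to slide; axes as the stand's.
- stand_fence (a point): top of the fence's face, mid width. The fence rises 84 mm from the valley, leaning back 10 degrees from vertical (towards -x): two uprights 14 mm wide, centred 26 mm either side of the middle, joined below 28 mm; above that a gap 38 mm wide leaves room for a finger; axes as the stand's
- stand_valley (a point): the line where the stand's ramp face and fence face meet, at the middle of its width; 10 mm above the bench, 30 mm to the -x side of the stand's origin; axes as the stand's
- dock: fixed docking unit, black base 160 x 200 x 12 mm, origin under its middle; x away from the robot (turned a little), y left, z up. On its +y half is the trough, on its -y half a black gate box (90 x 90 mm, top at 97 mm) with the shift lever. The cartridge stands in the trough on a short end, thickness along x, width along y.
- dock_seat (a point): where the middle of a clamped cartridge is: 62 mm above the bench, 60 mm to +y of the dock's origin; axes as the dock's. Trough floor 12 mm above the bench; far wall 7.75 mm to +x of the seat, 50 mm high; end walls 36 mm either side in y, 42 mm high; clamp shoe on the -x side, 42 mm high, its face 18 mm from the seat when open (16 mm or more at the start).
- clamp_shoe (a joint): travel of the clamp shoe towards +x of the dock (m), linked rigidly to the lever: 0 = open (26 mm gap to the far wall) with the lever fully back, 0.0105 = closed (15.5 mm gap) with it fully forward
- shift_knob (a point): middle of the lever's round black knob, 32 mm in diameter, 160 mm above the lever's pivot along the lever; about 175 mm above the bench. The lever is a 10 mm round steel stem.
- shift_pivot (a point): the fixed point about which the lever swings both ways: 15 mm above the bench, 55 mm to -y of the dock's origin; axes as the dock's
- shift_fore (a joint): lever angle fore and aft (rad): -0.22 fully back (towards the dock's -x, the robot's side), 0 in the neutral slot, +0.22 fully forward (dock's +x); 0.01 rad is 1.6 mm at the knob. It stays where it is left; about 2 N at the knob moves it.
- shift_across (a joint): lever angle sideways (rad): +0.18 left leg of the H (dock's +y), -0.18 right leg. Steel tongues let it cross only while shift_fore is within about 0.025 of 0. It starts in the back left leg and stays where it is left; about 2 N at the knob moves it. The fore swing is about the dock's y; this swing is about the lever's own x.
- tube_rack: bystander: white block 130 x 45 x 50 mm with five capped tubes standing in it (72 mm high in all); origin under its middle
- reagent_bottle: bystander: white bottle, 60 mm across, 120 mm high; origin under its middle
- spare_cassette: bystander: small square white cassette 46 x 46 x 12 mm, not the cartridge; origin under its middle
- swab_jar: bystander: small glass jar, 44 mm across, 50 mm high; origin under its middle
- tape_roll: bystander: paper tape roll, 80 mm across, 24 mm high; origin under its middle
- tip_box: bystander: closed box 85 x 120 x 55 mm; origin under its middle
- label_pad: bystander: paper label pad 40 x 50 x 12 mm; origin under its middle
There are look-alikes about, which are no part of the job. What is shaped like the cartridge but red, turquoise or yellow is not meant.

How it is judged:
On the way, in this order (a step that is already met when the one before it is completed fails the run):
1. the cartridge leans upright on the stand's fence, let go (short end down, its length within 17 degrees of vertical, no finger touching it, the lever still back) (angle between the x axis of cartridge and the z axis of tip_stand, either way round below 0.3 rad and distance between cartridge and stand_valley below 0.075 m and contact force between the fingers and cartridge below 0.05 N and linear speed of cartridge below 0.05 m/s and value of joint shift_fore below -0.05 rad), for 0.2 s.
2. the cartridge stands in the dock's trough, let go, with the lever still in a back leg (shift_fore below -0.05) (x of cartridge in the frame of dock_seat between -0.016 and 0.004 m and y of cartridge in the frame of dock_seat between -0.007 and 0.007 m and z of cartridge in the frame of dock_seat between -0.004 and 0.004 m and angle between the z axis of cartridge and the x axis of dock, either way round below 0.35 rad and angle between the x axis of cartridge and the z axis of dock, either way round below 0.35 rad and contact force between the fingers and cartridge below 0.05 N and value of joint shift_fore below -0.05 rad), for 0.2 s.
At the end, for the whole second after the job is handed in: the cartridge stands released and at rest on its short end in the trough: upright within 6 degrees, its middle within 4 mm of the seat (7 mm along the trough), faces square within 10 degrees; the lever is in the front right leg (shift_fore above 0.17, shift_across below -0.12) (x of cartridge in the frame of dock_seat between -0.004 and 0.004 m and y of cartridge in the frame of dock_seat between -0.007 and 0.007 m and z of cartridge in the frame of dock_seat between -0.004 and 0.004 m and angle between the z axis of cartridge and the x axis of dock, either way round below 0.17 rad and angle between the x axis of cartridge and the z axis of dock, either way round below 0.1 rad and contact force between the fingers and cartridge below 0.05 N and linear speed of cartridge below 0.02 m/s and value of joint shift_fore above 0.17 rad and value of joint shift_across below -0.12 rad); the robot touches nothing.
It fails at once if a bystander is moved by more than 30 mm (distance of any of tube_rack, reagent_bottle, spare_cassette, swab_jar, tape_roll, tip_box, label_pad from where it was at the start of the episode above 0.03 m).
It also fails if it takes over 72 s, if anything falls off the work surface, if the arm or the gripper's body presses on something with over 40 N, if the wrist force passes 120 N, or if a joint passes its speed limit or range.

ROBOT

A 6-joint arm with a two-finger parallel gripper is mounted at the origin on the work surface. World frame = base frame: x ahead of the robot, y to its left, z up, the work surface at z = 0. Lengths are in m, angles in rad, forces in N, time in s.
With the tool pointing down it reaches from about 0.3 to 0.875 m from the base axis. Payload 6.4 kg.
Tool frame: the origin (TCP) lies midway between the tips of the shut fingers; the grasp point (between the pads) lies 19 mm behind it; z points along the fingers, x is the direction in which the jaws open and shut, and the axes are right-handed (so a half turn about z gives the same grasp; the last joint's range is limited). The gripper opens to 88 mm and grips with 3 to 60 N. Pads are 18 mm wide; open, the fingers measure 123 mm over their backs; the gripper's body (75 mm by 187 mm) begins 45 mm behind the grasp point.
Start: joints at [0.994, 0.181, 1.607, -0, 1.354, -0.206], TCP at [0.208, 0.536, 0.239] pointing down, gripper open.
Joint ranges: [-2.99, 2.99], [-0.89, 2.07], [0.3, 2.58], [-1.14, 4.28], [0, 2.63], [-3.12, 3.12]. Speed limits (rad/s): [2.57, 2.57, 3.01, 3.14, 3.14, 3.14].

INTERFACE

Orientations are given as [roll, pitch, yaw] about the fixed x, y, z axes, in that order (R = Rz(yaw) Ry(pitch) Rx(roll)).
In Python, from bench import r gives the robot as it stands.
- The arm moves only by the shell command python3 -m inch 'ROWS' [FORCE]. ROWS is JSON, a list of rows, each a list of 7 numbers: the closure in counts, from 0 (fully open) to 255 (shut), then the shift along the tool's x, y, z in units of 25 mm (1.0 is 25 mm), then the turn, a rotation vector about the tool's x, y, z in units of 8 degrees (1.0 is 8 degrees). A call has exactly 8 rows; each row is the pose to reach, as a shift and turn from the pose measured when the call began, along the tool's axes at that moment; what a row does not reach only later rows make up. A row lasts 1/10 s, in which the tool goes at most 50 mm and 8.59 degrees, less where a joint would pass 70% of its speed; a pose out of reach is approached as far as the arm can. A call with a gripper value outside its range is refused whole. The fingers move at their own pace and stop on an object; FORCE is the grip in N (left out, the last holds). Time passes only in rows, so rows that repeat a pose let the fingers close, or fill a call up. It gives the time, the measured TCP pose, the force and the opening at its end, in the units of the state.
- r.read_state(): the state, without advancing time (a new reading comes with each control period).
- r.camera(name): name is "side" or "top"; returns a dict with "pixels" (384x512x3 uint8, blue, green, red), "range_z" (384x512 float32, m along the optical axis (not along the pixel's ray), 0 where there is no reading), "camera_matrix" (3x3 intrinsics, pixels), "R" (3x3) and "t" (3): a world point X has camera coordinates R X + t. Camera axes: x right, y down, z forward; pixel columns grow to the right and rows downward; lengths in m; the calibration is good to about 2 mm. A picture is of the moment at which its call begins.
- r.sign_off(): hands the job in, once; it reports no verdict.
Trained networks look in a picture, given as the dict that the camera call returned (one of the last four; its "shot" number tells which), for a name from the list of things; names that differ only in an ending like _2 or _b are one class to them, and where a whole thing is asked for, a point or a joint stands for the part that bears it (a point fixed in the world has none). Each returns a list of dicts, best first, with "conf" (0 to 1); they miss things now and then, are a little off and sometimes report something else, mostly with a low value. They report only what shows in the picture. A call takes as long as a camera call. They do not tell look-alikes from the thing itself.
- r.find_in(picture, thing): "box" ([left, top, right, bottom] in pixels, round what is visible of it).
- r.spot_point(picture, thing): "point" ([column, row] in pixels: a listed point, or the origin of a listed thing).
The state is a dict: "clock": time; "joint_pos": joint angles; "joint_vel": joint speeds; "joint_efforts": joint torques, N m; "tool_pos": TCP position; "orientation": TCP orientation; "contact_force": force on the tool from outside, world axes, zero at the start; "wrist_torque": the same for the moment, N m; "grip_width": finger opening in m.
Only numpy, scipy, OpenCV 4.12 (cv2) and the standard library are available. Lean on these libraries where they do the work, as an engineer would, in place of code of your own. Each camera call takes 0.05 s, during which the arm holds its last target. There are 200 camera calls.

## Working session

There is one attempt and no reset: what is moved stays moved. The work goes in short steps, Python scripts to look and compute and a shell command to move; the robot and the scene stay as the last step left them, time stands still between calls to the robot, and variables do not carry over. Pictures are saved under pics/ and viewed, about 8 in all and at most 12, crops included, and the job is handed in when it is done.

```bash
ls; mkdir -p pics; cat > h.py <<'E'
import numpy as np, cv2
from bench import r
from scipy.spatial.transform import Rotation as Ro
def px2w(p,u,v,z=None,d=None):
    """world point for pixel at depth (range_z) or on plane z"""
    K,R,t=map(np.array,(p["camera_matrix"],p["R"],p["t"]))
    ray=R.T@np.linalg.solve(K,[u,v,1.]); c=-R.T@t
    if z is not None: return c+ray*(z-c[2])/ray[2]
    if d is None: d=p["range_z"][int(round(v)),int(round(u))]
    return c+ray*d
def w2px(p,X):
    K,R,t=map(np.array,(p["camera_matrix"],p["R"],p["t"])); q=K@(R@np.array(X)+t); return q[:2]/q[2]
def cloud(p):
    K,R,t=map(np.array,(p["camera_matrix"],p["R"],p["t"]))
    v,u=np.mgrid[:384,:512]; d=p["range_z"]
    c=np.stack([(u-K[0,2])/K[0,0]*d,(v-K[1,2])/K[1,1]*d,d],-1)
    return (c-t)@R
def tool():
    s=r.read_state(); return np.array(s["tool_pos"]),Ro.from_euler('xyz',s["orientation"])
def goal(pos,rot):
    """row entries for world tcp pos, Rotation"""
    p,q=tool(); a=q.inv().apply(np.array(pos)-p)/.025; b=np.degrees((q.inv()*rot).as_rotvec())/8
    return np.round(np.r_[a,b],3)
E
cat > look.py <<'E'
from h import *
import sys
n=sys.argv[1]
for c in ["top","side"]:
    p=r.camera(c); cv2.imwrite(f"pics/{n}_{c}.png",p["pixels"]); 
    print(c,"cam at",np.round(-np.array(p["R"]).T@p["t"],3))
    for th in ["cartridge","tip_stand","stand_ramp","stand_fence","stand_valley","dock","dock_seat","shift_knob","shift_pivot","tube_rack","reagent_bottle","spare_cassette","swab_jar","tape_roll","tip_box","label_pad"]:
        o=r.spot_point(p,th)[:3 if th=="cartridge" else 1]
        for k in o:
            u,v=k["point"]; print(th,round(k["conf"],2),np.round([u,v]),np.round(px2w(p,u,v),3))
v=np.hstack([cv2.imread(f"pics/{n}_{c}.png") for c in ["top","side"]]); cv2.imwrite(f"pics/{n}.png",cv2.resize(v,(800,300)))
print(r.read_state())
E
python3 look.py a
```

```text
pics
top cam at [ 0.444 -0.007  1.408]
cartridge 0.98 [320. 294.] [ 0.297 -0.169  0.011]
cartridge 0.89 [250. 235.] [0.463 0.026 0.011]
cartridge 0.75 [309. 231.] [ 0.473 -0.14   0.015]
tip_stand 0.59 [359. 217.] [ 0.511 -0.281  0.023]
stand_fence 0.83 [368. 230.] [ 0.473 -0.302  0.034]
stand_valley 0.73 [248. 238.] [0.453 0.032 0.018]
dock 0.81 [165. 222.] [0.499 0.254 0.095]
dock_seat 0.82 [139. 217.] [0.519 0.343 0.012]
shift_knob 0.74 [160. 231.] [0.474 0.247 0.186]
shift_pivot 0.86 [182. 223.] [0.499 0.218 0.033]
tube_rack 0.66 [213. 126.] [0.773 0.128 0.048]
reagent_bottle 0.62 [288. 125.] [ 0.763 -0.081  0.087]
spare_cassette 0.57 [244. 168.] [0.657 0.043 0.007]
swab_jar 0.76 [279. 168.] [ 0.647 -0.058  0.05 ]
tape_roll 0.79 [356. 140.] [ 0.736 -0.285 -0.003]
tip_box 0.88 [158. 151.] [0.701 0.283 0.054]
label_pad 0.66 [265. 135.] [ 0.753 -0.018  0.012]
side cam at [ 0.531 -0.566  0.691]
cartridge 0.89 [172. 193.] [0.32  0.132 0.015]
cartridge 0.83 [146. 299.] [ 0.304 -0.185  0.017]
cartridge 0.65 [225. 279.] [ 0.469 -0.147  0.017]
tip_stand 0.87 [248. 347.] [ 0.515 -0.302  0.0
[... 675 characters left out ...]
2 -0.019  0.012]
{'clock': 1.7, 'joint_pos': array([ 9.93720274e-01,  1.80806370e-01,  1.60699356e+00, -4.25046176e-06,
        1.35381569e+00, -2.06332102e-01]), 'joint_vel': array([-0.00025725, -0.00169459,  0.00216988, -0.00101624,  0.00066971,
        0.00084585]), 'joint_efforts': array([ 4.37062567e-05, -4.33827174e+01, -3.42165148e+01,  7.02726818e-02,
        3.09041608e-02,  1.31534335e-06]), 'tool_pos': array([0.2083363 , 0.53594262, 0.23871399]), 'orientation': array([-3.14159201e+00,  2.33351399e-05,  1.20005329e+00]), 'contact_force': array([-0.67196302, -0.71599147, -0.23902246]), 'wrist_torque': array([ 0.01026077,  0.06319945, -0.03837585]), 'grip_width': 0.08808563301946169}
```

View pics/a_top.png

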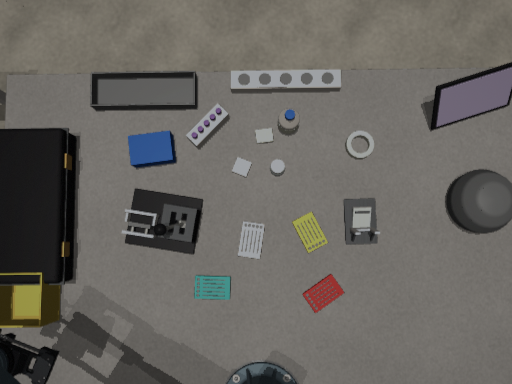

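View pics/a_side.png

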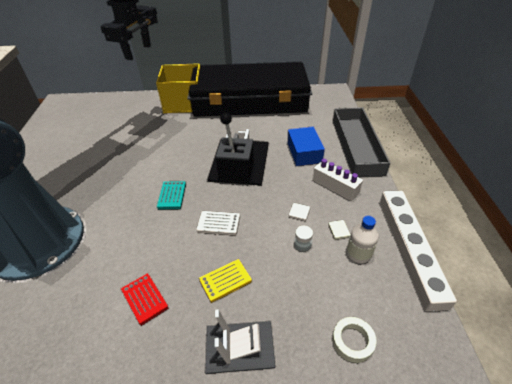

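The white slatted plate at top pixel (251,240), side (219,223), is the cartridge. It could be mistaken for the yellow plate (310,232), red plate (323,293), turquoise plate (212,288), spare cassette (242,167) or label pad (264,135). The stand is at (361,221) and the dock at (165,222), with its lever knob at (159,230). Next I'll measure the poses and check them with an overlay.

```bash
cat > meas.py <<'E'
from h import *
p=r.camera("top"); s=r.camera("side")
def fit(pic,box,mask_fn,zplane,zr):
    W=cloud(pic); hsv=cv2.cvtColor(pic["pixels"],cv2.COLOR_BGR2HSV)
    l,t,rr,b=box; m=np.zeros((384,512),np.uint8); m[t:b,l:rr]=1
    m&=(mask_fn(hsv)&(W[...,2]>zr[0])&(W[...,2]<zr[1])).astype(np.uint8)
    n,lab,st,_=cv2.connectedComponentsWithStats(m); k=1+np.argmax(st[1:,4]); m=lab==k
    v,u=np.nonzero(m); P=np.array([px2w(pic,a,c,z=zplane)[:2] for a,c in zip(u,v)])
    (c,wh,ang)=cv2.minAreaRect((P*1000).astype(np.float32)); return np.array(c)/1000,wh,ang,len(u),np.median(W[m][:,2])
white=lambda h:(h[...,1]<45)&(h[...,2]>140)
dark=lambda h:(h[...,2]<75)
print("cart top",fit(p,(232,215,272,265),white,.014,(-.02,.04)))
print("cart side",fit(s,(190,205,248,242),white,.014,(-.02,.04)))
print("stand top",fit(p,(338,192,386,250),dark,.008,(-.02,.12)))
print("stand side",fit(s,(195,305,285,380),dark,.008,(-.02,.12)))
print("dock top",fit(p,(115,180,210,260),dark,.012,(-.02,.06)))
print("dock side",fit(s,(200,130,280,190),dark,.012,(-.02,.03)))
for th in ["shift_knob","stand_fence","stand_ramp","stand_valley","dock_seat"]:
    A=[];
    for q in (p,s):
        o=r.spot_point(q,th)
        if o: K,R,t=map(np.array,(q["camera_matrix"],q["R"],q["t"])); A.append((K@np.c_[R,t],np.array(o[0]["point"],float),o[0]["conf"]))
    if len(A)==2:
        X=cv2.triangulatePoints(A[0][0],A[1][0],A[0][1],A[1][1])[:,0]; print(th,np.round(X[:3]/X[3],4),[round(a[2],2) for a in A])
t=cv2.resize(p["pixels"][185:265,110:215],None,fx=5,fy=5,interpolation=cv2.INTER_CUBIC)
u=cv2.resize(s["pixels"][295:384,180:295],(525,400),interpolation=cv2.INTER_CUBIC)
c=cv2.resize(s["pixels"][195:255,180:270],(270,200),interpolation=cv2.INTER_CUBIC); d=cv2.resize(p["pixels"][185:255,335:395],(270,200),interpolation=cv2.INTER_CUBIC)
cv2.imwrite("pics/b.png",cv2.resize(np.vstack([np.hstack([t[:400],np.vstack([c,d])]),np.hstack([u[:400],np.zeros((400,270,3),np.uint8)])]),(600,600)))
W=cloud(s); print("fence top region", [ (round(float(x),3)) for x in np.percentile(W[310:335,205:235,2],[50,90,99])])
E
python3 meas.py
```

```text
cart top (array([0.44994254, 0.02480755]), (62.181983947753906, 98.19365692138672), 81.15776062011719, 605, np.float64(0.014105094786509625))
cart side (array([0.44617398, 0.02109121]), (119.4725112915039, 155.7312469482422), 86.3664321899414, 2013, np.float64(0.00226902817529445))
stand top (array([ 0.45808585, -0.30950076]), (42.75850296020508, 36.819236755371094), 89.38665008544922, 156, np.float64(0.0089717371318425))
stand side (array([ 0.4590769 , -0.31610941]), (23.662641525268555, 34.97251510620117), 45.78182601928711, 163, np.float64(0.010092827894768385))
dock top (array([0.50607587, 0.27280884]), (208.00791931152344, 159.90139770507812), 80.36954498291016, 2291, np.float64(0.012388980439609037))
dock side (array([0.50469849, 0.26442856]), (209.18927001953125, 157.4971466064453), 80.22665405273438, 1019, np.float64(0.012994558679305952))
shift_knob [0.4755 0.2453 0.1712] [0.54, 0.73]
stand_fence [ 0.4649 -0.2867  0.1017] [0.93, 0.86]
stand_ramp [ 0.5339 -0.2913  0.043 ] [0.7, 0.87]
stand_valley [ 0.4846 -0.2904  0.018 ] [0.87, 0.76]
dock_seat [0.5123 0.3293 0.0581] [0.81, 0.75]
fence top region [0.008, 0.066, 0.094]
```

View pics/b.png

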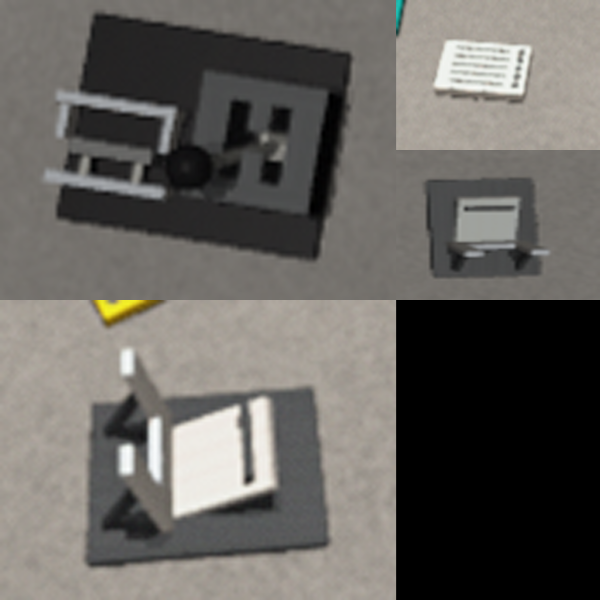

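The close crop confirms it: the white slatted plate is whole and about 62x98 mm, at (0.450, 0.025) with yaw about -9°. The stand and dock show clearly. I'll refine those two poses from depth.

```bash
cat > meas2.py <<'E'
from h import *
def rect(W,m): 
    n,lab,st,_=cv2.connectedComponentsWithStats(m.astype(np.uint8),connectivity=8); k=1+np.argmax(st[1:,4]); P=W[lab==k][:,:2]
    c,wh,a=cv2.minAreaRect((P*1000).astype(np.float32)); return np.round(c,1),np.round(wh,1),round(a,1),len(P)
for name in ("top","side"):
    q=r.camera(name); W=cloud(q); x,y,z=W[...,0],W[...,1],W[...,2]; ok=q["range_z"]>0
    B=lambda x0,x1,y0,y1:ok&(x>x0)&(x<x1)&(y>y0)&(y<y1)
    print(name,"bench z",np.percentile(z[B(.3,.4,-.1,0)],[5,50,95]).round(4))
    print(" stand all",rect(W,B(.4,.6,-.37,-.22)&(z>.004)&(z<.2)), "base",rect(W,B(.4,.6,-.37,-.22)&(z>.004)&(z<.012)))
    print(" dock all",rect(W,B(.38,.63,.13,.4)&(z>.006)&(z<.11)))
    print(" gate top",rect(W,B(.38,.63,.13,.4)&(z>.090)&(z<.103)))
    print(" cart",rect(W,B(.38,.53,-.04,.09)&(z>.007)&(z<.025)))
    for nm,m in (("wall",B(.38,.63,.27,.4)&(z>.058)&(z<.067)),("shoe",B(.38,.63,.27,.4)&(z>.05)&(z<.0575)),("fence top",B(.42,.6,-.37,-.22)&(z>.08)&(z<.11)),("ramp",B(.49,.54,-.37,-.22)&(z>.017)&(z<.05)),("knob",B(.42,.54,.19,.3)&(z>.155)&(z<.2))):
        P=W[m]; 
        if len(P): print("  ",nm,len(P),"mean",P.mean(0).round(4),"min",P.min(0).round(3),"max",P.max(0).round(3), "dir", round(float(np.degrees(np.arctan2(*np.linalg.svd(P[:,:2]-P[:,:2].mean(0),full_matrices=False)[2][0][::-1]))),1))
E
python3 meas2.py
```

```text
top bench z [-0.0044  0.0003  0.0046]
 stand all (array([ 500.8, -290.8]), array([137.2, 101.6]), 4.1, 1381) base (array([ 499.5, -287.9]), array([135.7,  99.2]), 1.7, 800)
 dock all (array([507.7, 274.5]), array([207. , 167.6]), 80.0, 3777)
 gate top (array([496.8, 219.3]), array([90.3, 89.8]), 80.5, 791)
 cart (array([449.6,  24.5]), array([ 64., 100.]), 81.2, 786)
   shoe 49 mean [0.526  0.3245 0.052 ] min [0.496 0.286 0.05 ] max [0.539 0.374 0.055] dir -99.1
   fence top 34 mean [ 0.4651 -0.2866  0.0904] min [ 0.461 -0.321  0.081] max [ 0.469 -0.256  0.099] dir 92.0
   ramp 282 mean [ 0.5163 -0.2867  0.0315] min [ 0.49  -0.313  0.017] max [ 0.538 -0.262  0.049] dir -88.5
   knob 126 mean [0.4772 0.249  0.1815] min [0.463 0.235 0.166] max [0.491 0.266 0.19 ] dir 141.9
side bench z [-0.0007  0.0012  0.0032]
 stand all (array([ 497. , -287.5]), array([130.4,  90.8]), 1.3, 3327) base (array([ 497. , -287.5]), array([130.4,  90.8]), 1.3, 1922)
 dock all (array([503.8, 274.9]), array([209.4, 159.9]), 80.2, 2399)
 gate top (array([494.1, 220. ]), array([95., 91.]), 80.3, 634)
 cart (array([447.4,  24.8]), array([ 66.8, 100.1]), 81.4, 821)
   shoe 17 mean [0.5291 0.3495 0.0514] min [0.523 0.328 0.05 ] max [0.536 0.373 0.053] dir 79.2
   fence top 105 mean [ 0.4635 -0.2913  0.0901] min [ 0.459 -0.322  0.081] max [ 0.468 -0.255  0.096] dir -88.8
   ramp 668 mean [ 0.5135 -0.2892  0.0314] min [ 0.491 -0.312  0.017] max [ 0.536 -0.261  0.048] dir -85.7
   knob 114 mean [0.476  0.2435 0.1767] min [0.462 0.235 0.155] max [0.489 0.26  0.188] dir 6.3
```

```bash
cat > g.py <<'E'
# usage: g.py x y z psi tilt jaw  (deg; heading psi, tilt about heading's y, jaw yaw rel. to heading)
from h import *
import sys
a=list(map(float,sys.argv[1:]))
rot=lambda psi,t,j:Ro.from_euler('z',psi,degrees=True)*Ro.from_euler('y',-t,degrees=True)*Ro.from_euler('z',j,degrees=True)*Ro.from_euler('x',180,degrees=True)
for i in range(0,len(a),6):
    print("goal",goal(a[i:i+3],rot(*a[i+3:i+6])).tolist())
s=r.read_state(); print("t",round(s["clock"],2),"tcp",np.round(s["tool_pos"],4),np.round(np.degrees(s["orientation"]),1),"F",np.round(s["contact_force"],1),"w",round(s["grip_width"],4),"q",np.round(s["joint_pos"],2))
E
python3 g.py .4707 .0211 .24 -8.9 0 90
```

```text
goal [-15.392, 17.243, -0.052, -0.0, -0.0, -1.543]
t 2.4 tcp [0.2083 0.536  0.2387] [-180.    -0.    68.8] F [-0.7  0.3 -0.4] w 0.0881 q [ 0.99  0.18  1.61  0.    1.35 -0.21]
```

```bash
python3 -m inch '[[0,-1.3,1.44,0,0,0,-0.2],[0,-2.6,2.88,0,0,0,-0.4],[0,-3.9,4.3,0,0,0,-0.6],[0,-5.2,5.8,0,0,0,-0.8],[0,-6.5,7.2,0,0,0,-1],[0,-7.8,8.7,0,0,0,-1.2],[0,-9.1,10.1,0,0,0,-1.4],[0,-10.3,11.5,0,0,0,-1.54]]' 
python3 g.py .4707 .0211 .12 -8.9 0 90
```

```text
clock: 3.2
tool_pos: [0.3835, 0.1899, 0.2391]
orientation: [3.141, -0.0, 1.416]
contact_force: [1.4, -0.1, -0.2]
grip_width: 0.0885
goal [-6.136, 4.482, 4.766, 0.007, -0.003, 0.004]
t 3.2 tcp [0.3835 0.1899 0.2391] [179.9  -0.   81.1] F [ 1.4 -0.1 -0.2] w 0.0885 q [ 0.18 -0.17  1.96  0.    1.35 -1.24]
```

```bash
python3 -m inch '[[0,-1.4,1,0.5,0,0,0],[0,-2.8,2,1.4,0,0,0],[0,-4.3,3.1,2.5,0,0,0],[0,-5.6,4.1,3.6,0,0,0],[0,-6.14,4.48,5.4,0,0,0],[0,-6.14,4.48,7,0,0,0],[0,-6.14,4.48,8.4,0,0,0],[0,-6.14,4.48,8.4,0,0,0]]' 
python3 g.py .4707 .0211 .004 -8.9 0 90; python3 - <<'E'
from h import *
p=r.camera("top"); cv2.imwrite("pics/c.png",cv2.resize(p["pixels"][190:290,190:310],(600,500),interpolation=cv2.INTER_CUBIC))
E
```

```text
clock: 4.0
tool_pos: [0.4666, 0.0215, 0.0249]
orientation: [-3.133, -0.001, 1.415]
contact_force: [-1.4, 0.1, 0.1]
grip_width: 0.0884
goal [0.009, 0.171, 0.834, -0.063, -0.006, -0.002]
t 4.0 tcp [0.4666 0.0215 0.0249] [-1.795e+02 -1.000e-01  8.110e+01] F [-1.4  0.1  0.1] w 0.0884 q [-0.21  0.27  2.    0.    0.87 -1.62]
```

View pics/c.png

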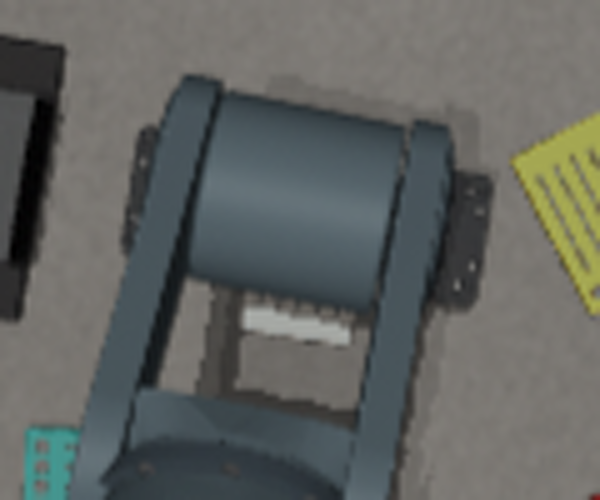

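The arm hides the plate except for its near end, and the plate looks centred between the gripper ends. I'll descend and close.

```bash
python3 -m inch '[[0,0,0.17,0.4,0,0,0],[0,0,0.17,0.83,0,0,0],[0,0,0.17,0.83,0,0,0],[255,0,0.17,0.83,0,0,0],[255,0,0.17,0.83,0,0,0],[255,0,0.17,0.83,0,0,0],[255,0,0.17,0.83,0,0,0],[255,0,0.17,0.83,0,0,0]]' 35
python3 g.py .4707 .0211 .004 -8.9 0 90
```

```text
clock: 4.85
tool_pos: [0.4732, 0.0207, 0.0073]
orientation: [-3.138, -0.001, 1.416]
contact_force: [-2.0, -0.1, 6.4]
grip_width: 0.0635
goal [0.001, -0.101, 0.133, -0.027, -0.005, 0.003]
t 4.85 tcp [0.4732 0.0207 0.0073] [-179.8   -0.    81.1] F [-2.  -0.1  6.4] w 0.0635 q [-0.21  0.32  1.99  0.    0.83 -1.62]
```

```bash
python3 -m inch '[[255,0,0,-1,0,0,0],[255,0,0,-2.5,0,0,0],[255,0,0,-4.5,0,0,0],[255,0,0,-6.5,0,0,0],[255,0,0,-8,0,0,0],[255,0,0,-8,0,0,0],[255,0,0,-8,0,0,0],[255,0,0,-8,0,0,0]]' 35
python3 g.py .53 -.2863 .2 1.5 30 90; python3 - <<'E'
from h import *
s=r.camera("side"); cv2.imwrite("pics/d.png",s["pixels"][60:384])
E
```

```text
clock: 5.65
tool_pos: [0.4727, 0.0207, 0.2055]
orientation: [-3.135, -0.001, 1.416]
contact_force: [-0.4, -0.6, -1.9]
grip_width: 0.0636
goal [-11.778, 4.161, 0.181, -3.789, 0.33, -1.271]
t 5.65 tcp [0.4727 0.0207 0.2055] [-179.6   -0.    81.1] F [-0.4 -0.6 -1.9] w 0.0636 q [-0.21 -0.01  1.89  0.    1.28 -1.62]
```

View pics/d.png

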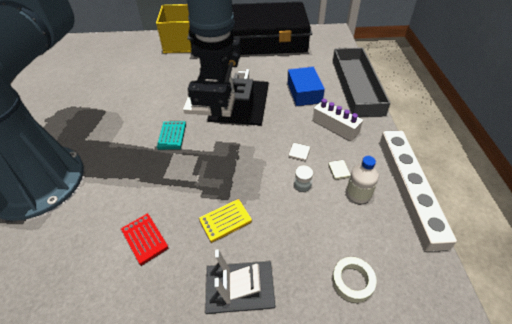

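The plate is held level, its near end showing at about (195,104). Now I'll move over the stand and tilt.

```bash
python3 -m inch '[[255,-1.6,0.6,0,-0.5,0.05,-0.18],[255,-3.2,1.2,0,-1,0.1,-0.36],[255,-4.9,1.8,0,-1.6,0.14,-0.55],[255,-6.6,2.4,0,-2.2,0.2,-0.75],[255,-8.3,3,0.1,-2.7,0.25,-0.9],[255,-10,3.6,0.15,-3.3,0.3,-1.1],[255,-11.78,4.16,0.18,-3.79,0.33,-1.27],[255,-11.78,4.16,0.18,-3.79,0.33,-1.27]]' 35
python3 g.py .5417 -.2863 .0835 1.5 30 90 .5438 -.2863 .0558 1.5 30 90
```

```text
clock: 6.5
tool_pos: [0.5278, -0.2916, 0.1969]
orientation: [2.62, -0.001, 1.59]
contact_force: [0.0, 0.7, -1.4]
grip_width: 0.0634
goal [0.193, -1.777, 4.21, -0.011, 0.016, -0.048]
goal [0.19, -2.257, 5.212, -0.011, 0.016, -0.048]
t 6.5 tcp [ 0.5278 -0.2916  0.1969] [ 1.501e+02 -1.000e-01  9.110e+01] F [ 0.   0.7 -1.4] w 0.0634 q [-0.92  0.05  1.93  0.54  0.91 -2.79]
```

```bash
python3 -m inch '[[255,0.1,-0.5,1.2,0,0,0],[255,0.19,-1,2.4,0,0,-0.05],[255,0.19,-1.5,3.4,0,0,-0.05],[255,0.19,-1.78,4.2,0,0,-0.05],[255,0.19,-1.78,4.2,0,0,-0.05],[255,0.19,-1.78,4.2,0,0,-0.05],[255,0.19,-1.78,4.2,0,0,-0.05],[255,0.19,-1.78,4.2,0,0,-0.05]]' 35
python3 g.py .5438 -.2863 .0558 1.5 30 90; python3 - <<'E'
from h import *
s=r.camera("side"); cv2.imwrite("pics/e.png",cv2.resize(s["pixels"][240:384,150:342],(768,576),interpolation=cv2.INTER_CUBIC))
E
```

```text
clock: 7.3
tool_pos: [0.5412, -0.2854, 0.0832]
orientation: [2.621, 0.001, 1.597]
contact_force: [0.4, -0.1, -1.0]
grip_width: 0.0635
goal [-0.036, -0.456, 1.002, -0.018, 0.006, 0.002]
t 7.3 tcp [ 0.5412 -0.2854  0.0832] [150.1   0.   91.5] F [ 0.4 -0.1 -1. ] w 0.0635 q [-0.89  0.26  1.97  0.67  0.69 -2.96]
```

View pics/e.png

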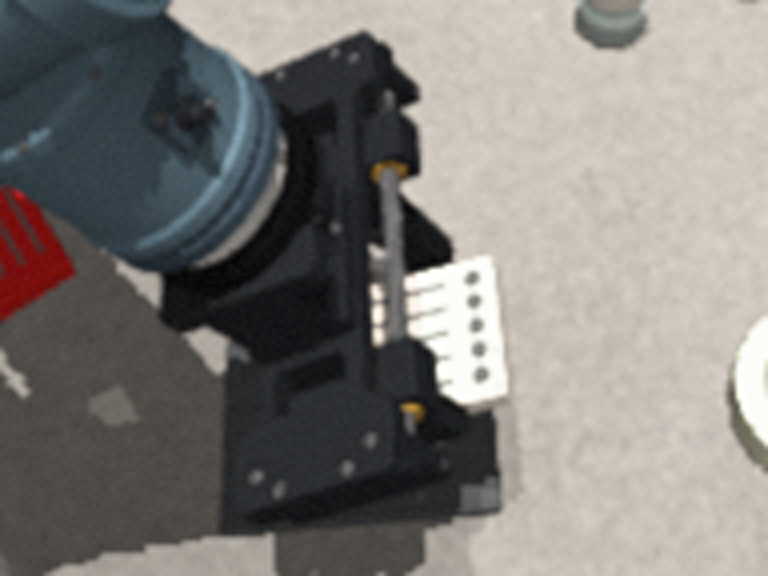

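The plate sits tilted over the ramp, with its upper end at about (490,330) and clear of the fence. I'll lower it.

```bash
python3 -m inch '[[255,-0.03,0,0.4,0,0,0],[255,-0.03,0,0.7,0,0,0],[255,-0.03,0,0.95,0,0,0],[255,-0.03,0,0.95,0,0,0],[255,-0.03,-0.15,0.95,0,0,0],[255,-0.03,-0.3,0.95,0,0,0],[255,-0.03,-0.4,0.95,0,0,0],[255,-0.03,-0.4,0.95,0,0,0]]' 35
python3 g.py .5438 -.2863 .0558 1.5 30 90
```

```text
clock: 8.15
tool_pos: [0.5453, -0.2866, 0.0589]
orientation: [2.618, 0.001, 1.596]
contact_force: [5.5, 0.9, 0.6]
grip_width: 0.0635
goal [0.013, -0.114, 0.079, 0.001, 0.012, -0.003]
t 8.15 tcp [ 0.5453 -0.2866  0.0589] [1.50e+02 1.00e-01 9.14e+01] F [5.5 0.9 0.6] w 0.0635 q [-0.89  0.32  1.96  0.71  0.65 -3.02]
```

```bash
python3 -m inch '[[255,0,0.05,0.06,0,0,0],[0,0,0.05,0.06,0,0,0],[0,0,0.05,0.06,0,0,0],[0,0,0.05,0.06,0,0,0],[0,0,0.1,-0.8,0,0,0],[0,0,0.3,-2,0,0,0],[0,0,0.3,-3.5,0,0,0],[0,0,0.3,-4.5,0,0,0]]' 35
python3 g.py .61 -.2863 .16 1.5 0 90; cat > st.py <<'E'
from h import *
import sys
for n in ("side","top"):
    q=r.camera(n); W=cloud(q); h=cv2.cvtColor(q["pixels"],cv2.COLOR_BGR2HSV); x,y,z=W[...,0],W[...,1],W[...,2]
    m=(q["range_z"]>0)&(x>.43)&(x<.62)&(y>-.35)&(y<-.22)&(z>.014)&(z<.16)&(h[...,1]<60)&(h[...,2]>120)
    P=W[m]; print(n,len(P),"min",P.min(0).round(3),"max",P.max(0).round(3),"top5z",P[P[:,2]>P[:,2].max()-.008].mean(0).round(4))
    cv2.imwrite(f"pics/{sys.argv[1]}_{n}.png",cv2.resize(q["pixels"][240:384,150:342] if n=="side" else q["pixels"][170:270,310:410],(500,375),interpolation=cv2.INTER_CUBIC))
E
python3 st.py f
```

```text
clock: 8.95
tool_pos: [0.495, -0.2881, 0.162]
orientation: [2.617, 0.003, 1.596]
contact_force: [1.0, -1.0, -0.2]
grip_width: 0.0882
goal [-0.04, 3.944, 2.371, 3.755, 0.021, -0.004]
t 8.95 tcp [ 0.495  -0.2881  0.162 ] [150.    0.2  91.4] F [ 1.  -1.  -0.2] w 0.0882 q [-0.98  0.04  2.02  0.59  0.86 -2.91]
side 1860 min [ 0.461 -0.322  0.016] max [ 0.57  -0.254  0.094] top5z [ 0.4633 -0.3201  0.0901]
top 610 min [ 0.473 -0.32   0.025] max [ 0.571 -0.254  0.08 ] top5z [ 0.5621 -0.2856  0.0747]
```

View pics/f_side.png

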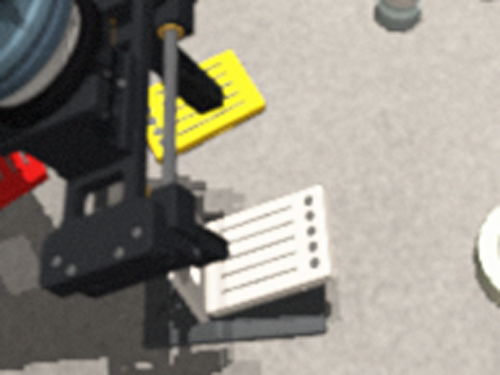

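The plate lies on the ramp with its end at x=0.570, as predicted. I'll close the fingers and go beyond the upper end to push.

```bash
python3 -m inch '[[255,0,0.5,-0.4,0.5,0,0],[255,0,1.2,0.1,1.1,0,0],[255,0,1.8,0.7,1.7,0,0],[255,0,2.5,1.2,2.4,0,0],[255,0,3.1,1.7,3,0,0],[255,0,3.7,2.2,3.6,0,0],[255,-0.04,3.94,2.37,3.75,0,0],[255,-0.04,3.94,2.37,3.75,0,0]]' 35
python3 g.py .61 -.288 .06 1.5 0 90
```

```text
clock: 9.85
tool_pos: [0.6121, -0.2867, 0.1592]
orientation: [3.14, 0.005, 1.597]
contact_force: [-0.2, 1.0, -1.3]
grip_width: 0.0263
goal [-0.032, -0.091, 3.968, 0.013, 0.033, 0.001]
t 9.85 tcp [ 0.6121 -0.2867  0.1592] [179.9   0.3  91.5] F [-0.2  1.  -1.3] w 0.0263 q [-0.61  0.47  1.4  -0.    1.27 -2.21]
```

```bash
python3 -m inch '[[255,0,-0.05,1.2,0,0,0],[255,0,-0.05,2.5,0,0,0],[255,0,-0.05,3.5,0,0,0],[255,0,-0.05,4.04,0,0,0],[255,0,-0.05,4.04,0,0,0],[255,0,-0.4,4.04,0,0,0],[255,0,-0.8,4.04,0,0,0],[255,0,-1.1,4.0,0,0,0]]' 35
python3 g.py .545 -.288 .065 1.5 0 90 .493 -.288 .078 1.5 0 90
```

```text
clock: 10.65
tool_pos: [0.5843, -0.2884, 0.0606]
orientation: [3.138, 0.006, 1.597]
contact_force: [-0.0, -0.1, -0.3]
grip_width: 0.0004
goal [0.056, -1.569, -0.182, 0.023, 0.041, -0.0]
goal [0.107, -3.647, -0.709, 0.023, 0.041, -0.0]
t 10.65 tcp [ 0.5843 -0.2884  0.0606] [179.8   0.3  91.5] F [-0.  -0.1 -0.3] w 0.0004 q [-0.64  0.54  1.52 -0.    1.08 -2.23]
```

```bash
python3 -m inch '[[255,0,-0.3,-0.03,0,0,0],[255,0,-0.6,-0.06,0,0,0],[255,0,-0.9,-0.1,0,0,0],[255,0,-1.2,-0.14,0,0,0],[255,0,-1.5,-0.18,0,0,0],[255,0,-1.8,-0.24,0,0,0],[255,0,-2.1,-0.3,0,0,0],[255,0,-2.3,-0.35,0,0,0]]' 35
python3 g.py .493 -.288 .078 1.5 0 90; python3 st.py g
```

```text
clock: 11.45
tool_pos: [0.5301, -0.2914, 0.0745]
orientation: [3.13, 0.012, 1.599]
contact_force: [-0.1, 0.2, -0.4]
grip_width: -0.0001
goal [0.174, -1.48, -0.158, 0.081, 0.089, 0.013]
t 11.45 tcp [ 0.5301 -0.2914  0.0745] [179.4   0.7  91.6] F [-0.1  0.2 -0.4] w -0.0001 q [-0.7   0.43  1.66 -0.    1.04 -2.3 ]
side 434 min [ 0.456 -0.322  0.015] max [ 0.535 -0.254  0.115] top5z [ 0.5145 -0.3186  0.1112]
top 7 min [ 0.466 -0.32   0.033] max [ 0.476 -0.295  0.093] top5z [ 0.4662 -0.3196  0.0931]
```

View pics/g_side.png

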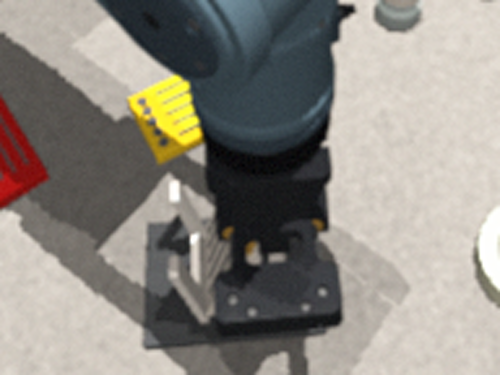

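The plate's upper edge is at z 0.111, so it is tipping up. I'll keep pushing.

```bash
python3 -m inch '[[255,0.05,-0.25,0,0,0,0],[255,0.1,-0.5,-0.04,0,0,0],[255,0.15,-0.75,-0.07,0,0.05,0],[255,0.15,-1,-0.1,0,0.05,0],[255,0.15,-1.2,-0.13,0,0.05,0],[255,0.15,-1.35,-0.15,0,0.05,0],[255,0.15,-1.45,-0.15,0,0.05,0],[255,0.15,-1.45,-0.15,0,0.05,0]]' 35
python3 g.py .493 -.288 .078 1.5 0 90; python3 st.py h
```

```text
clock: 12.35
tool_pos: [0.4941, -0.2871, 0.0745]
orientation: [3.128, 0.001, 1.596]
contact_force: [19.0, 2.5, -7.9]
grip_width: 0.0004
goal [-0.036, -0.042, -0.14, 0.099, 0.01, -0.01]
t 12.35 tcp [ 0.4941 -0.2871  0.0745] [1.792e+02 1.000e-01 9.140e+01] F [19.   2.5 -7.9] w 0.0004 q [-0.74  0.37  1.74  0.01  1.02 -2.34]
side 172 min [ 0.472 -0.321  0.018] max [ 0.536 -0.262  0.118] top5z [ 0.4742 -0.3196  0.1162]
top 3 min [ 0.505 -0.267  0.027] max [ 0.535 -0.264  0.043] top5z [ 0.5345 -0.2658  0.0428]
```

```bash
python3 -m inch '[[255,0,0.1,0,0,0,0],[255,0,0.3,0,0,0,0],[255,0,0.7,0,0,0,0],[255,0,1.3,0,0,0,0],[255,0,2.2,-0.3,0,0,0],[255,0,3.2,-1.5,0,0,0],[255,0,3.8,-3.5,0,0,0],[255,0,4.2,-5.5,0,0,0]]' 35
python3 st.py i; python3 g.py .5 -.288 .22 1.5 10 0
```

```text
clock: 13.25
tool_pos: [0.5971, -0.2837, 0.2106]
orientation: [3.13, 0.0, 1.596]
contact_force: [0.8, -0.9, 0.0]
grip_width: 0.0007
side 1418 min [ 0.46  -0.322  0.014] max [ 0.536 -0.257  0.118] top5z [ 0.4695 -0.291   0.1149]
goal [0.052, -4.057, -0.126, -0.784, 0.9, 11.232]
t 13.35 tcp [ 0.6015 -0.2867  0.2194] [178.6   0.6  91.5] F [ 0.2 -1.5  0.6] w 0.0003 q [-0.63  0.38  1.4   0.01  1.34 -2.22]Traceback (most recent call last):
  File "st.py", line 6, in <module>
    P=W[m]; print(n,len(P),"min",P.min(0).round(3),"max",P.max(0).round(3),"top5z",P[P[:,2]>P[:,2].max()-.008].mean(0).round(4))
                                 ~~~~~^^^
    return umr_minimum(a, axis, None, out, keepdims, initial, where)
ValueError: zero-size array to reduction operation minimum which has no identity
```

View pics/i_side.png

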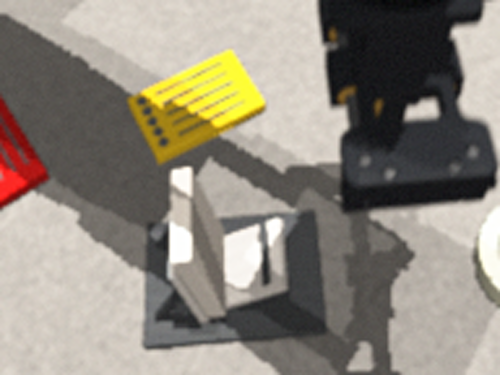

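The plate leans on the fence, upper end at z≈0.116 as the geometry predicts (side crop, (200,250)), and the gripper is clear of it. Next I'll re-grasp from above with the jaws across the thickness, one finger in the fence gap.

```bash
python3 -m inch '[[0,0,-0.4,0,-0.07,0.08,1],[0,0,-0.8,0,-0.14,0.16,2],[0,0,-1.2,0,-0.21,0.24,3],[0,0,-1.6,0,-0.28,0.32,4],[0,0,-2,0,-0.35,0.4,5],[0,0,-2.4,0,-0.42,0.48,6],[0,0,-2.8,0,-0.49,0.56,7],[0,0,-3.2,0,-0.56,0.64,8]]' 35
python3 g.py .456 -.288 .1786 1.5 10 0
```

```text
clock: 14.15
tool_pos: [0.5209, -0.2888, 0.2168]
orientation: [3.105, -0.129, 0.476]
contact_force: [-0.6, -0.5, -0.4]
grip_width: 0.0623
goal [-2.472, -1.263, 1.174, -0.226, 0.261, 3.188]
t 14.15 tcp [ 0.5209 -0.2888  0.2168] [177.9  -7.4  27.3] F [-0.6 -0.5 -0.4] w 0.0623 q [-0.76  0.18  1.66  0.12  1.23 -1.27]
```

```bash
python3 -m inch '[[0,-0.6,-0.3,0.2,-0.07,0.08,0.9],[0,-1.2,-0.6,0.4,-0.13,0.16,1.8],[0,-1.8,-0.9,0.7,-0.2,0.24,2.7],[0,-2.3,-1.2,1,-0.23,0.26,3.19],[0,-2.47,-1.26,1.17,-0.23,0.26,3.19],[0,-2.47,-1.26,1.17,-0.23,0.26,3.19],[0,-2.47,-1.26,1.17,-0.23,0.26,3.19],[0,-2.47,-1.26,1.17,-0.23,0.26,3.19]]' 35
python3 g.py .456 -.288 .1786 1.5 10 0 .4732 -.288 .0801 1.5 10 0; python3 - <<'E'
from h import *
for n in ("side","top"):
    q=r.camera(n); W=cloud(q); x,y,z=W[...,0],W[...,1],W[...,2]
    m=(q["range_z"]>0)&(x>.43)&(x<.5)&(y>-.35)&(y<-.22)&(z>.1)&(z<.125); P=W[m]
    if len(P): print(n,len(P),P.min(0).round(3),P.max(0).round(3),P.mean(0).round(4))
    cv2.imwrite(f"pics/j_{n}.png",q["pixels"])
E
```

```text
clock: 14.95
tool_pos: [0.4569, -0.2885, 0.1794]
orientation: [3.14, -0.175, 0.027]
contact_force: [0.2, -0.3, 0.4]
grip_width: 0.0883
goal [-0.04, -0.021, 0.024, 0.01, -0.006, 0.007]
goal [-0.05, -0.009, 4.023, 0.01, -0.006, 0.007]
t 14.95 tcp [ 0.4569 -0.2885  0.1794] [179.9 -10.    1.6] F [ 0.2 -0.3  0.4] w 0.0883 q [-0.86  0.07  1.86  0.15  1.1  -0.95]
side 386 [ 0.461 -0.321  0.1  ] [ 0.479 -0.257  0.118] [ 0.4703 -0.2925  0.1135]
top 100 [ 0.464 -0.321  0.1  ] [ 0.48  -0.257  0.121] [ 0.4713 -0.2801  0.1131]
```

```bash
python3 -m inch '[[0,0.03,0,0.9,0,0,0],[0,0.03,0,1.8,0,0,0],[0,0.03,-0.02,2.7,0,0,0],[0,0.03,-0.02,3.5,0,0,0],[0,0.03,-0.02,4,0,0,0],[0,0.03,-0.02,4.02,0,0,0],[0,0.03,-0.02,4.02,0,0,0],[0,0.03,-0.02,4.02,0,0,0]]' 30
python3 -m inch '[[130,0,0,0,0,0,0],[255,0,0,0,0,0,0],[255,0,0,0,0,0,0],[255,0,0,0,0,0,0],[255,0,0,0,0,0,0],[255,0,0,0,0,0,0],[255,0,0,0,0,0,0],[255,0,0,0,0,0,0]]' 30
python3 g.py .4732 -.288 .0801 1.5 10 0
```

```text
clock: 15.85
tool_pos: [0.4755, -0.288, 0.0815]
orientation: [3.139, -0.176, 0.027]
contact_force: [-0.2, -0.3, -0.0]
grip_width: 0.0886
clock: 16.65
tool_pos: [0.4755, -0.288, 0.0814]
orientation: [3.139, -0.176, 0.027]
contact_force: [0.3, 0.5, -0.1]
grip_width: 0.0262
goal [-0.1, -0.004, 0.037, 0.017, -0.012, 0.008]
t 16.65 tcp [ 0.4755 -0.288   0.0814] [179.9 -10.1   1.6] F [ 0.3  0.5 -0.1] w 0.0262 q [-0.83  0.25  1.89  0.17  0.89 -0.96]
```

```bash
python3 -m inch '[[255,0,0,0,0,0,0],[255,0,0,0,0,0,0],[255,0,0,0,0,0,0],[255,0,0,0,0,0,0],[255,0,0,0,0,0,0],[255,0,0,0,0,0,0],[255,0,0,0,0,0,0],[255,0,0,0,0,0,0]]' 40
python3 g.py .4732 -.288 .0801 1.5 10 0
```

```text
clock: 17.45
tool_pos: [0.4762, -0.2882, 0.0818]
orientation: [3.138, -0.178, 0.027]
contact_force: [4.9, -0.1, -1.6]
grip_width: 0.0133
goal [-0.128, -0.01, 0.044, 0.021, -0.022, 0.007]
t 17.45 tcp [ 0.4762 -0.2882  0.0818] [179.8 -10.2   1.6] F [ 4.9 -0.1 -1.6] w 0.0133 q [-0.83  0.25  1.89  0.17  0.89 -0.96]
```

Gripped at 13.3 mm. I'll measure the trough more precisely while the arm is away from it.

```bash
cat > tr.py <<'E'
from h import *
S=np.array([.5147,.3327]); a=np.radians(-9.6); Rd=np.array([[np.cos(a),-np.sin(a)],[np.sin(a),np.cos(a)]])
for n in ("top","side"):
    q=r.camera(n); K,R,t=map(np.array,(q["camera_matrix"],q["R"],q["t"]))
    # rectified view of plane z in seat frame, 1mm/px
    g=cv2.cvtColor(q["pixels"],cv2.COLOR_BGR2GRAY)
    for z in (.042,.050):
        X,Y=np.meshgrid(np.arange(-60,61)/1000,np.arange(-60,61)/1000)  # seat-frame x cols, y rows
        P=np.stack([X,Y],-1)@Rd.T+S; P=np.concatenate([P,np.full(P.shape[:2]+(1,),z)],-1)
        c=P@R.T+t; uv=c@K.T; uv=(uv[...,:2]/uv[...,2:]).astype(np.float32)
        I=cv2.remap(g,uv[...,0],uv[...,1],cv2.INTER_CUBIC)
        print(n,z,"along x (y -15..15 mean):",[(int(x-60),int(v)) for x,v in enumerate(I[45:76].mean(0)) if x%3==0])
        print("   along y (x -5..5 mean):",[(int(x-60),int(v)) for x,v in enumerate(I[:,55:66].mean(1)) if x%3==0])
        if z==.05: cv2.imwrite(f"pics/rect_{n}.png",cv2.resize(I,(390,390)))
        if n=="top": pass
    W=cloud(q); D=(W[...,:2]-S)@Rd; z=W[...,2]
    for lo,hi in ((.036,.048),(.045,.056)):
        m=(np.abs(D[...,0])<.05)&(np.abs(D[...,1])<.05)&(z>lo)&(z<hi)
        print(n,"depth",lo,hi,"x' hist",np.histogram(D[m][:,0],np.arange(-.05,.051,.005))[0],"y' hist",np.histogram(D[m][:,1],np.arange(-.05,.051,.005))[0])
a,b=cv2.imread("pics/rect_top.png"),cv2.imread("pics/rect_side.png"); cv2.imwrite("pics/rect.png",np.hstack([a,b]))
E
python3 tr.py
```

```text
top 0.042 along x (y -15..15 mean): [(-60, 40), (-57, 40), (-54, 36), (-51, 75), (-48, 161), (-45, 173), (-42, 128), (-39, 54), (-36, 38), (-33, 40), (-30, 36), (-27, 54), (-24, 107), (-21, 111), (-18, 109), (-15, 73), (-12, 39), (-9, 39), (-6, 40), (-3, 40), (0, 40), (3, 39), (6, 34), (9, 72), (12, 164), (15, 172), (18, 116), (21, 44), (24, 38), (27, 39), (30, 39), (33, 40), (36, 40), (39, 40), (42, 39), (45, 39), (48, 39), (51, 40), (54, 40), (57, 40), (60, 39)]
   along y (x -5..5 mean): [(-60, 79), (-57, 55), (-54, 42), (-51, 38), (-48, 40), (-45, 55), (-42, 93), (-39, 168), (-36, 153), (-33, 71), (-30, 40), (-27, 41), (-24, 41), (-21, 41), (-18, 40), (-15, 39), (-12, 40), (-9, 40), (-6, 40), (-3, 39), (0, 39), (3, 39), (6, 39), (9, 40), (12, 39), (15, 39), (18, 39), (21, 38), (24, 39), (27, 34), (30, 54), (33, 58), (36, 91), (39, 171), (42, 162), (45, 130), (48, 122), (51, 124), (54, 124), (57, 124), (60, 124)]
top 0.05 along x (y -15..15 mean): [(-60, 40), (-57, 40), (-54, 37), (-51, 67), (-48, 160), (-45, 173), (-42, 133), (-39, 63), (-36, 44), (-33, 47), (-30, 43), (-27, 57),
[... 2634 characters left out ...]
 103), (-48, 94), (-45, 66), (-42, 36), (-39, 22), (-36, 33), (-33, 53), (-30, 79), (-27, 95), (-24, 106), (-21, 108), (-18, 108), (-15, 107), (-12, 108), (-9, 113), (-6, 123), (-3, 134), (0, 143), (3, 145), (6, 144), (9, 143), (12, 139), (15, 138), (18, 147), (21, 169), (24, 207), (27, 237), (30, 245), (33, 235), (36, 214), (39, 199), (42, 198), (45, 200), (48, 203), (51, 202), (54, 200), (57, 197), (60, 196)]
side depth 0.036 0.048 x' hist [0 0 0 0 7 9 8 6 3 7 4 0 5 1 0 0 0 0 0 0] y' hist [ 0  0  0  0  0  0  0  0  0  0  2  2  4  4  8  0  7 16  7  0]
side depth 0.045 0.056 x' hist [ 0  0  0  0  0  2  0  0  0  2  0  9 15  1  0  0  0  0  0  0] y' hist [0 0 0 0 0 0 0 0 0 3 3 3 1 4 2 2 2 5 4 0]
```

View pics/rect.png

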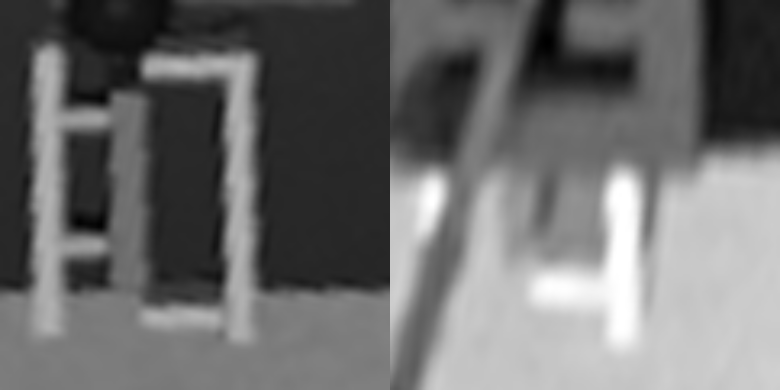

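```bash
python3 -m inch '[[255,0,0,-0.6,0,0,0],[255,0,0,-1.5,0,0,0],[255,0,0,-2.5,0,0,0],[255,0,0,-4,0,0,0],[255,0,0,-6,0,0,0],[255,0,0,-8,0,0,0],[255,0,0,-8.6,0,0,0],[255,0,0,-8.6,0,0,0]]' 40
python3 g.py .47 0 .31 -5 0 0; python3 g.py .513 .335 .31 -9.6 0 0
```

```text
clock: 18.35
tool_pos: [0.4384, -0.2897, 0.2965]
orientation: [3.134, -0.18, 0.028]
contact_force: [0.4, -0.6, -0.8]
grip_width: 0.0135
goal [1.655, -11.547, -0.341, -0.017, -1.292, 0.815]
t 18.35 tcp [ 0.4384 -0.2897  0.2965] [179.5 -10.3   1.6] F [ 0.4 -0.6 -0.8] w 0.0135 q [-0.9  -0.08  1.77  0.14  1.34 -0.95]
goal [3.71, -24.897, -0.073, -0.069, -1.292, 1.388]
t 18.35 tcp [ 0.4384 -0.2897  0.2965] [179.5 -10.3   1.6] F [ 0.4 -0.6 -0.8] w 0.0135 q [-0.9  -0.08  1.77  0.14  1.34 -0.95]
```

```bash
python3 -m inch '[[255,0.2,-1.6,-0.1,0,-0.2,0.1],[255,0.5,-3.2,-0.2,0,-0.4,0.2],[255,0.7,-4.8,-0.3,0,-0.6,0.35],[255,1,-6.4,-0.3,0,-0.8,0.5],[255,1.2,-8,-0.3,0,-1,0.6],[255,1.4,-9.6,-0.3,0,-1.2,0.7],[255,1.6,-11.2,-0.3,0,-1.29,0.8],[255,1.9,-12.8,-0.3,0,-1.29,0.9]]' 40
python3 g.py .513 .335 .31 -9.6 0 0
```

```text
clock: 19.15
tool_pos: [0.4742, 0.0333, 0.3071]
orientation: [-3.138, 0.005, -0.099]
contact_force: [1.3, 0.5, -1.0]
grip_width: 0.0135
goal [0.348, -12.164, -0.078, -0.022, 0.037, 0.489]
t 19.15 tcp [0.4742 0.0333 0.3071] [-179.8    0.3   -5.7] F [ 1.3  0.5 -1. ] w 0.0135 q [-0.18 -0.1   1.76  0.    1.49 -0.08]
```

```bash
python3 -m inch '[[255,0.05,-1.7,0,0,0,0.1],[255,0.1,-3.4,0,0,0,0.2],[255,0.15,-5.1,0,0,0,0.3],[255,0.2,-6.8,0,0,0,0.4],[255,0.25,-8.5,0,0,0,0.49],[255,0.3,-10.2,0,0,0,0.49],[255,0.35,-11.6,0,0,0,0.49],[255,0.35,-12.16,0,0,0,0.49]]' 40
python3 g.py .513 .335 .15 -9.6 0 0
```

```text
clock: 19.95
tool_pos: [0.5117, 0.3373, 0.3046]
orientation: [-3.141, 0.01, -0.165]
contact_force: [-0.1, -0.0, -1.4]
grip_width: 0.0137
goal [0.126, 0.087, 6.183, -0.004, 0.069, 0.02]
t 19.95 tcp [0.5117 0.3373 0.3046] [-180.     0.5   -9.4] F [-0.1 -0.  -1.4] w 0.0137 q [0.39 0.22 1.42 0.01 1.5  0.55]
```

```bash
python3 -m inch '[[255,0.12,0.09,1.2,0,0.06,0],[255,0.12,0.09,2.6,0,0.06,0],[255,0.12,0.09,4,0,0.06,0],[255,0.12,0.09,5.2,0,0.06,0],[255,0.12,0.09,6,0,0.06,0],[255,0.12,0.09,6.3,0,0.06,0],[255,0.12,0.09,6.3,0,0.06,0],[255,0.12,0.09,6.3,0,0.06,0]]' 40
python3 g.py .513 .335 .13 -9.6 0 0; python3 - <<'E'
from h import *
ims=[]
for n,b in (("top",(180,260,100,207)),("side",(75,180,190,330))):
    p=r.camera(n); ims.append(cv2.resize(p["pixels"][b[0]:b[1],b[2]:b[3]],(400,300),interpolation=cv2.INTER_CUBIC))
    W=cloud(p); S=np.array([.5147,.3327]); a=np.radians(-9.6); Rd=np.array([[np.cos(a),-np.sin(a)],[np.sin(a),np.cos(a)]])
    D=(W[...,:2]-S)@Rd; hs=cv2.cvtColor(p["pixels"],cv2.COLOR_BGR2HSV)
    m=(abs(D[...,0])<.03)&(abs(D[...,1])<.06)&(W[...,2]>.085)&(W[...,2]<.17)&(hs[...,2]>120)&(hs[...,1]<50)
    if m.sum(): print(n,m.sum(),"cart in seat frame x,y min/max",D[m].min(0).round(4),D[m].max(0).round(4),"z",W[m][:,2].min().round(3))
cv2.imwrite("pics/k.png",np.hstack(ims))
E
```

```text
clock: 20.75
tool_pos: [0.5132, 0.3348, 0.1476]
orientation: [-3.141, 0.001, -0.165]
contact_force: [0.0, 0.5, -0.3]
grip_width: 0.0138
goal [-0.01, -0.005, 0.706, -0.005, 0.004, 0.019]
t 20.75 tcp [0.5132 0.3348 0.1476] [-180.     0.    -9.5] F [ 0.   0.5 -0.3] w 0.0138 q [0.38 0.35 1.58 0.   1.2  0.55]
side 51 cart in seat frame x,y min/max [-0.0114 -0.0331] [ 0.0018 -0.0274] z 0.087
```

View pics/k.png

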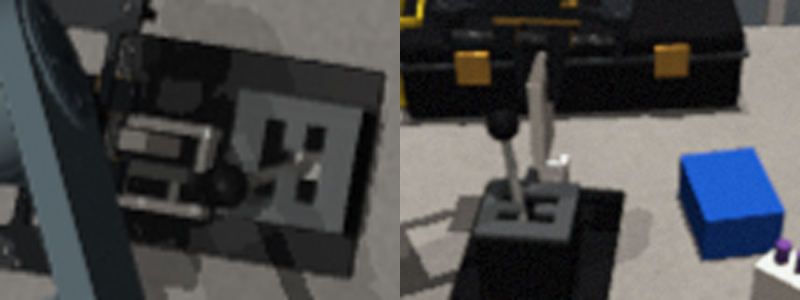

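The plate hangs upright over the trough, between the shoe and the far wall. In the side camera's own frame its centre x' is -4.8 against a gap middle of -4.9, and y' is -1.1 against -1. I'll lower it.

```bash
python3 -m inch '[[255,0,0,0.5,0,0,0],[255,0,0,1,0,0,0],[255,0,0,1.4,0,0,0],[255,0,0,1.7,0,0,0],[255,0,0,1.9,0,0,0],[255,0,0,2.1,0,0,0],[255,0,0,2.2,0,0,0],[255,0,0,2.2,0,0,0]]' 40
python3 g.py .513 .335 .078 -9.6 0 0
```

```text
clock: 21.65
tool_pos: [0.5137, 0.3352, 0.0933]
orientation: [-3.14, -0.001, -0.165]
contact_force: [0.4, -0.0, -2.2]
grip_width: 0.0137
goal [-0.026, 0.014, 0.61, -0.011, -0.004, 0.02]
t 21.65 tcp [0.5137 0.3352 0.0933] [-179.9   -0.    -9.4] F [ 0.4 -0.  -2.2] w 0.0137 q [0.38 0.42 1.61 0.   1.1  0.55]
```

No contact, so the plate is inside the walls. I'll lower it slowly to the floor.

```bash
python3 -m inch '[[255,0,0,0.15,0,0,0],[255,0,0,0.3,0,0,0],[255,0,0,0.4,0,0,0],[255,0,0,0.5,0,0,0],[255,0,0,0.55,0,0,0],[255,0,0,0.6,0,0,0],[255,0,0,0.63,0,0,0],[255,0,0,0.63,0,0,0]]' 40
python3 g.py .513 .335 .078 -9.6 0 0
```

```text
clock: 22.45
tool_pos: [0.514, 0.3355, 0.0784]
orientation: [-3.14, -0.001, -0.165]
contact_force: [-1.9, -0.5, 3.6]
grip_width: 0.0137
goal [-0.035, 0.025, 0.017, -0.014, -0.008, 0.02]
t 22.45 tcp [0.514  0.3355 0.0784] [-1.799e+02 -1.000e-01 -9.400e+00] F [-1.9 -0.5  3.6] w 0.0137 q [0.38 0.45 1.62 0.   1.08 0.55]
```

```bash
python3 -m inch '[[200,0,0,0,0,0,0],[160,0,0,0,0,0,0],[120,0,0,0,0,0,0],[80,0,0,0,0,0,0],[0,0,0,0,0,0,0],[0,0,0,0,0,0,0],[0,0,0,0,0,0,0],[0,0,0,0,0,0,0]]' 20
python3 g.py .513 .335 .2 -9.6 0 0
```

```text
clock: 23.25
tool_pos: [0.514, 0.3355, 0.0784]
orientation: [-3.14, -0.001, -0.165]
contact_force: [0.7, 0.3, 0.5]
grip_width: 0.0729
goal [-0.03, 0.015, -4.863, -0.014, -0.008, 0.02]
t 23.25 tcp [0.514  0.3355 0.0784] [-1.799e+02 -1.000e-01 -9.400e+00] F [0.7 0.3 0.5] w 0.0729 q [0.38 0.45 1.62 0.   1.08 0.55]
```

```bash
python3 -m inch '[[0,0,0,-0.8,0,0,0],[0,0,0,-2,0,0,0],[0,0,0,-3.5,0,0,0],[0,0,0,-5.5,0,0,0],[0,0,0,-7,0,0,0],[0,0,0,-8.5,0,0,0],[0,0,0,-8.8,0,0,0],[0,0,0,-8.8,0,0,0]]' 20
cat > ck.py <<'E'
from h import *
S=np.array([.5147,.3327]); a=np.radians(-9.6); Rd=np.array([[np.cos(a),-np.sin(a)],[np.sin(a),np.cos(a)]])
for n in ("top","side"):
    p=r.camera(n); W=cloud(p); D=(W[...,:2]-S)@Rd; z=W[...,2]
    m=(abs(D[...,0])<.035)&(abs(D[...,1])<.05)&(z>.085)&(z<.125)
    if m.sum(): print(n,m.sum(),"cart seat frame min",D[m].min(0).round(4),"max",D[m].max(0).round(4),"zmax",z[m].max().round(4))
    m=m&(z>.1)
    if m.sum(): print("   top mean",D[m].mean(0).round(4))
    V=np.array([.4955,.2193]); Q=(W[...,:2]-V)@Rd
    m=(abs(Q[...,0])<.07)&(abs(Q[...,1])<.06)&(z>.155)&(z<.2); 
    if m.sum(): print("   knob rel pivot: mid",((Q[m].min(0)+Q[m].max(0))/2).round(4),Q[m].min(0).round(4),Q[m].max(0).round(4),"zmax",z[m].max().round(3))
E
python3 ck.py; python3 g.py .4775 .248 .28 -9.6 0 0
```

```text
clock: 24.05
tool_pos: [0.5143, 0.3354, 0.3001]
orientation: [-3.138, -0.004, -0.165]
contact_force: [-0.7, 0.5, -0.3]
grip_width: 0.0884
top 142 cart seat frame min [-0.0092 -0.0316] max [0.0053 0.034 ] zmax 0.1188
   top mean [-0.0018 -0.0003]
   knob rel pivot: mid [-0.0231  0.0276] [-0.0379  0.0131] [-0.0083  0.0421] zmax 0.192
side 118 cart seat frame min [-0.0111 -0.0336] max [0.0033 0.0327] zmax 0.1151
   top mean [-0.0028 -0.005 ]
   knob rel pivot: mid [-0.0241  0.0235] [-0.0379  0.0123] [-0.0103  0.0346] zmax 0.188
goal [-0.829, 3.657, 0.658, -0.004, 0.008, 0.02]
t 24.15 tcp [0.513  0.3348 0.2965] [-1.8e+02  1.0e-01 -9.4e+00] F [-0.  -0.3  0.4] w 0.0878 q [0.38 0.22 1.44 0.   1.48 0.55]
```

The cartridge stands released in the trough, within ±2.5 mm of the expected spot and with its top at z≈0.115. Now the lever: I'll go over the knob and straddle it.

```bash
python3 -m inch '[[0,-0.3,1.3,0.2,0,0,0],[0,-0.6,2.6,0.4,0,0,0],[0,-0.83,3.5,0.65,0,0,0],[0,-0.84,3.56,1.5,0,0,0],[0,-0.84,3.56,2.4,0,0,0],[0,-0.84,3.56,2.6,0,0,0],[0,-0.84,3.56,2.6,0,0,0],[0,-0.84,3.56,2.6,0,0,0]]' 12
python3 g.py .4773 .2510 .154 -9.6 0 0
```

```text
clock: 24.95
tool_pos: [0.4776, 0.2507, 0.2314]
orientation: [-3.141, 0.002, -0.164]
contact_force: [0.3, 0.2, -0.3]
grip_width: 0.0879
goal [-0.011, -0.01, 3.098, -0.002, 0.012, 0.022]
t 24.95 tcp [0.4776 0.2507 0.2314] [-1.8e+02  1.0e-01 -9.4e+00] F [ 0.3  0.2 -0.3] w 0.0879 q [0.26 0.11 1.7  0.   1.33 0.43]
```

```bash
python3 -m inch '[[0,0,0,1,0,0,0],[0,0,0,2,0,0,0],[0,0,0,2.8,0,0,0],[0,0,0,3.1,0,0,0],[140,0,0,3.1,0,0,0],[200,0,0,3.1,0,0,0],[200,0,0,3.1,0,0,0],[200,0,0,3.1,0,0,0]]' 12
python3 -m inch '[[255,0,0,0,0,0,0],[255,0,0,0,0,0,0],[255,0,0,0,0,0,0],[255,0,0,0,0,0,0],[255,0,0,0,0,0,0],[255,0,0,0,0,0,0],[255,0,0,0,0,0,0],[255,0,0,0,0,0,0]]' 12
python3 g.py .4773 .2510 .154 -9.6 0 0
```

```text
clock: 25.75
tool_pos: [0.4783, 0.2509, 0.1552]
orientation: [-3.14, -0.0, -0.164]
contact_force: [0.3, -0.2, -0.6]
grip_width: 0.0584
clock: 26.55
tool_pos: [0.4782, 0.251, 0.1553]
orientation: [-3.14, -0.0, -0.164]
contact_force: [-1.3, 1.0, 2.9]
grip_width: 0.0307
goal [-0.038, 0.006, 0.05, -0.01, -0.002, 0.023]
t 26.55 tcp [0.4782 0.251  0.1553] [-179.9   -0.    -9.4] F [-1.3  1.   2.9] w 0.0307 q [0.26 0.19 1.77 0.   1.18 0.43]
```

```bash
python3 -m inch '[[255,-0.1,0,0,0,0,0],[255,-0.2,0,0,0,0,0],[255,-0.3,0,0,0,0,0],[255,-0.4,0,0.02,0,0,0],[255,-0.5,0,0.04,0,0,0],[255,-0.55,0,0.06,0,0,0],[255,-0.6,0,0.07,0,0,0],[255,-0.6,0,0.07,0,0,0]]' 15
python3 g.py .4773 .2510 .154 -9.6 0 0; python3 ck.py
```

```text
clock: 27.35
tool_pos: [0.4646, 0.2532, 0.1539]
orientation: [-3.14, -0.003, -0.165]
contact_force: [8.0, -2.3, -5.6]
grip_width: 0.0309
goal [0.515, 0.005, -0.0, -0.012, -0.024, 0.022]
t 27.35 tcp [0.4646 0.2532 0.1539] [-179.9   -0.2   -9.4] F [ 8.  -2.3 -5.6] w 0.0309 q [0.27 0.17 1.8  0.   1.17 0.44]
   knob rel pivot: mid [-0.0337  0.0138] [-0.0349  0.0133] [-0.0324  0.0142] zmax 0.169
side 121 cart seat frame min [-0.0108 -0.0334] max [0.0036 0.0318] zmax 0.1156
   top mean [-0.0025 -0.0048]
   knob rel pivot: mid [-0.0379  0.0265] [-0.0699  0.0113] [-0.0059  0.0417] zmax 0.2
```

```bash
python3 -m inch '[[255,0.25,0,-0.05,0,0,0],[255,0.5,0,-0.1,0,0,0],[255,0.75,0,-0.13,0,0,0],[255,1,0,-0.14,0,0,0],[255,1.2,0,-0.15,0,0,0],[255,1.35,0,-0.15,0,0,0],[255,1.4,0,-0.15,0,0,0],[255,1.4,0,-0.15,0,0,0]]' 15
python3 g.py .4955 .2193 .156 -9.6 0 0; python3 - <<'E'
from h import *
s=r.read_state(); S=np.array(s["tool_pos"])[:2]-[.4955,.2193]; c,n=np.cos(np.radians(9.6)),np.sin(np.radians(9.6)); print("knob rel pivot",c*S[0]-n*S[1],n*S[0]+c*S[1])
E
```

```text
clock: 28.25
tool_pos: [0.4992, 0.2476, 0.1579]
orientation: [-3.14, -0.003, -0.165]
contact_force: [-3.6, 0.9, 5.4]
grip_width: 0.0312
goal [0.039, 1.14, 0.075, -0.013, -0.022, 0.021]
t 28.25 tcp [0.4992 0.2476 0.1579] [-179.9   -0.2   -9.4] F [-3.6  0.9  5.4] w 0.0312 q [0.25 0.23 1.73 0.   1.19 0.41]
knob rel pivot -0.001058407932283493 0.028499732597259315
```

```bash
python3 -m inch '[[255,0.01,0.2,-0.02,0,0,0],[255,0.01,0.4,-0.04,0,0,0],[255,0.01,0.6,-0.06,0,0,0],[255,0.01,0.8,-0.08,0,0,0],[255,0.01,1,-0.1,0,0,0],[255,0.01,1.1,-0.1,0,0,0],[255,0.01,1.15,-0.1,0,0,0],[255,0.01,1.15,-0.1,0,0,0]]' 15
cat > kn.py <<'E'
from h import *
s=r.read_state(); S=np.array(s["tool_pos"])[:2]-[.4955,.2193]; c,n=np.cos(np.radians(9.6)),np.sin(np.radians(9.6)); print("tcp rel pivot",round(c*S[0]-n*S[1],4),round(n*S[0]+c*S[1],4))
V=np.array([.4955,.2193]); Rd=np.array([[c,n],[-n,c]])
p=r.camera("side"); o=r.spot_point(p,"shift_knob")
if o: X=px2w(p,*o[0]["point"],z=.173); print("knob cam",o[0]["conf"],((X[:2]-V)@Rd).round(4))
E
python3 kn.py
```

```text
clock: 29.05
tool_pos: [0.4948, 0.2189, 0.1603]
orientation: [-3.14, -0.003, -0.165]
contact_force: [-1.6, 2.2, 1.9]
grip_width: 0.0308
tcp rel pivot -0.0006 -0.0005
knob cam 0.68 [-0.006  -0.0102]
```

```bash
python3 -m inch '[[255,0,0.2,0.02,0,0,0],[255,0,0.4,0.04,0,0,0],[255,0,0.6,0.06,0,0,0],[255,0,0.8,0.08,0,0,0],[255,0,1,0.1,0,0,0],[255,0,1.1,0.1,0,0,0],[255,0,1.15,0.1,0,0,0],[255,0,1.15,0.1,0,0,0]]' 15
python3 kn.py; python3 ck.py
```

```text
clock: 29.95
tool_pos: [0.49, 0.1904, 0.1574]
orientation: [-3.14, -0.003, -0.165]
contact_force: [-0.4, 1.9, 0.9]
grip_width: 0.0309
tcp rel pivot -0.0007 -0.0294
knob cam 0.5 [-0.0058 -0.0377]
side 8 cart seat frame min [0.0028 0.0027] max [0.0034 0.0246] zmax 0.1019
   top mean [0.0028 0.0093]
   knob rel pivot: mid [-0.0027 -0.0322] [-0.0344 -0.0452] [ 0.0289 -0.0192] zmax 0.2
```

```bash
python3 -m inch '[[255,0.2,0,0.01,0,0,0],[255,0.4,0,0.02,0,0,0],[255,0.6,0,0.04,0,0,0],[255,0.8,0,0.06,0,0,0],[255,1,0,0.08,0,0,0],[255,1.2,0,0.11,0,0,0],[255,1.4,0,0.14,0,0,0],[255,1.43,0,0.15,0,0,0]]' 20
python3 kn.py; python3 g.py .5 .2 .15 -9.6 0 0
```

```text
clock: 30.95
tool_pos: [0.5256, 0.1846, 0.1535]
orientation: [-3.141, -0.002, -0.165]
contact_force: [-4.8, 0.9, 1.6]
grip_width: 0.0308
tcp rel pivot 0.0355 -0.0292
knob cam 0.53 [ 0.0337 -0.0365]
goal [-1.102, -0.438, 0.142, -0.008, -0.019, 0.02]
t 31.05 tcp [0.5254 0.1847 0.1536] [-179.9   -0.2   -9.4] F [-3.6  0.9  0.8] w 0.0306 q [0.12 0.23 1.73 0.   1.18 0.29]
```

```bash
python3 -m inch '[[255,0.05,0,0,0,0,0],[255,0.1,0,0,0,0,0],[255,0.15,0,0,0,0,0],[255,0.15,0,0,0,0,0],[255,0.15,0,0,0,0,0],[255,0.15,0,0,0,0,0],[255,0.15,0,0,0,0,0],[255,0.15,0,0,0,0,0]]' 20
python3 kn.py
```

```text
clock: 31.85
tool_pos: [0.5283, 0.1842, 0.1532]
orientation: [-3.141, -0.001, -0.164]
contact_force: [-6.3, 0.8, 0.7]
grip_width: 0.0307
tcp rel pivot 0.0382 -0.0292
knob cam 0.56 [ 0.0346 -0.036 ]
```

```bash
python3 -m inch '[[200,-0.05,0,0,0,0,0],[120,-0.05,0,0,0,0,0],[60,-0.05,0,0,0,0,0],[0,-0.05,0,0,0,0,0],[0,-0.05,0,0,0,0,0],[0,-0.05,0,0,0,0,0],[0,-0.05,0,0,0,0,0],[0,-0.05,0,0,0,0,0]]' 20
python3 -m inch '[[0,0,0,-0.6,0,0,0],[0,0,0,-1.8,0,0,0],[0,0,0,-3.2,0,0,0],[0,0,0,-4.8,0,0,0],[0,-2,0,-5.5,0,0,0],[0,-4,0,-6,0,0,0],[0,-6,0,-6,0,0,0],[0,-7,0,-6,0,0,0]]' 20
python3 ck.py; python3 - <<'E'
from h import *
s=r.read_state(); print(s["clock"],s["tool_pos"],s["grip_width"])
ims=[]
for n,b in (("top",(180,260,100,207)),("side",(75,180,190,330))):
    p=r.camera(n); ims.append(cv2.resize(p["pixels"][b[0]:b[1],b[2]:b[3]],(400,300),interpolation=cv2.INTER_CUBIC))
cv2.imwrite("pics/l.png",np.hstack(ims))
E
```

```text
clock: 32.75
tool_pos: [0.5272, 0.1844, 0.1533]
orientation: [-3.141, -0.001, -0.165]
contact_force: [-0.4, 0.3, -0.1]
grip_width: 0.0852
clock: 33.55
tool_pos: [0.3518, 0.2134, 0.3047]
orientation: [-3.139, -0.003, -0.164]
contact_force: [0.4, 0.4, -0.3]
grip_width: 0.0881
top 140 cart seat frame min [-0.0068 -0.0309] max [0.0077 0.0331] zmax 0.1187
   top mean [ 0.0007 -0.0005]
   knob rel pivot: mid [ 0.0353 -0.0282] [ 0.0198 -0.0426] [ 0.0508 -0.0138] zmax 0.187
side 89 cart seat frame min [-0.0084 -0.0335] max [0.0056 0.0346] zmax 0.1153
   top mean [-0.0007 -0.0038]
   knob rel pivot: mid [ 0.0338 -0.0308] [ 0.0194 -0.0434] [ 0.0481 -0.0183] zmax 0.186
33.65 [0.35169871 0.21370626 0.30461177] 0.08791746324037722
```

View pics/l.png

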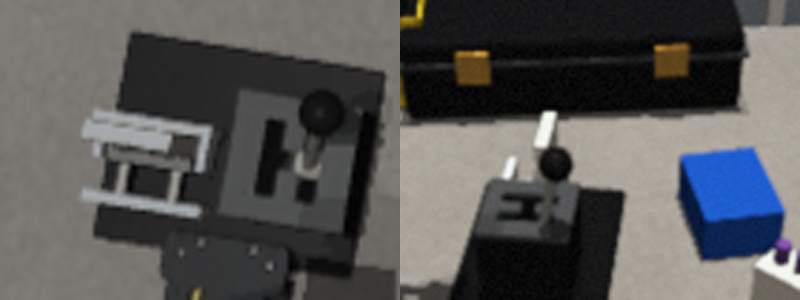

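The lever stands forward right (top crop (320,112)), and its knob is at (+35, -28) mm from the pivot, as it should be. The plate is upright and clamped at the far wall, and the gripper is clear. I'll hand it in.

```bash
python3 -c "from bench import r; print(r.sign_off())"
```

```text
the job is handed in; nothing more can be done
None
```

The job is done and handed in, with the robot's clock at about 34 s of the 72 s allowed; no verdict was reported.

**What I did:**
- I gripped the white cartridge across its width, laid it on the ramp, and pushed its upper end until it leaned on the fence. Then I backed off and looked: it was let go.
- I took it again from above with one finger in the fence gap, stood it in the trough and let go, with the lever still back.
- With the knob gripped, I first pulled the lever to its back stop as a reference. Then I took it to neutral, across the slot and forward to the right, and let go.

**Last checks:**
- **Cartridge:** it stands released, its top end centred within about 1 mm of the seat along x in both cameras. Along the trough it reads 0.5 mm off in the top camera and 4 mm off in the side camera. The side figure is a mean over only the visible part; the plate's full extent there is centred within 1 mm. I did not measure its tilt as a number; in the last picture it looks upright.
- **Lever:** the knob is 34–35 mm forward and 28–31 mm right of the pivot, about +0.22 and -0.18 rad, which is the front right leg.
- **Robot:** the gripper is clear of everything.
- **Bystanders:** the arm took no path near any of them and the last picture shows nothing amiss near the dock, but I did not re-measure their positions.

**Disagreements:** the two cameras differ by about 2–3 mm in x. The knob detector read about 5–9 mm off the tool while I moved the lever, so I used the tool position and the stop forces instead.

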